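Lay out quadrant models under the inspection lamp

TASK

Get the case ready for inspection: first lift the rubber bowl off the work mat and stand it upright in the draining tray, then move every quadrant model (the blocks with one straight row of teeth) out of the case pan and set it down teeth-up, wholly on the mat, its length parallel to the mat's short edges. Leave the horseshoe full-arch model in the pan. Turn and tilt the lamp by its handle until the beam points at the middle of the mat, and leave the articulator and the shade guide where they are.

Things in the scene. Friction and masses are not known exactly. Their poses are not given: they have to be found in the camera images.
- quad1: stone quadrant model: a straight-sided block 64 mm long (its x) by 30 mm wide (its y) by 26 mm high, with a single straight row of teeth about 14 mm wide along its top, 35 mm high in all, 100 g; three to five of the five are present, each lying in its own compartment of the pan, teeth up, its length roughly along the pan's x; origin at the centre of its underside, z up through the teeth
- quad2: stone quadrant model: a straight-sided block 64 mm long (its x) by 30 mm wide (its y) by 26 mm high, with a single straight row of teeth about 14 mm wide along its top, 35 mm high in all, 100 g; three to five of the five are present, each lying in its own compartment of the pan, teeth up, its length roughly along the pan's x; origin at the centre of its underside, z up through the teeth
- quad3: stone quadrant model: a straight-sided block 64 mm long (its x) by 30 mm wide (its y) by 26 mm high, with a single straight row of teeth about 14 mm wide along its top, 35 mm high in all, 100 g; three to five of the five are present, each lying in its own compartment of the pan, teeth up, its length roughly along the pan's x; origin at the centre of its underside, z up through the teeth
- quad4: stone quadrant model: a straight-sided block 64 mm long (its x) by 30 mm wide (its y) by 26 mm high, with a single straight row of teeth about 14 mm wide along its top, 35 mm high in all, 100 g; three to five of the five are present, each lying in its own compartment of the pan, teeth up, its length roughly along the pan's x; origin at the centre of its underside, z up through the teeth
- quad5: stone quadrant model: a straight-sided block 64 mm long (its x) by 30 mm wide (its y) by 26 mm high, with a single straight row of teeth about 14 mm wide along its top, 35 mm high in all, 100 g; three to five of the five are present, each lying in its own compartment of the pan, teeth up, its length roughly along the pan's x; origin at the centre of its underside, z up through the teeth
- arch: full-arch model: a stone base 58 mm by 58 mm, 22 mm high, with a horseshoe of teeth to 30 mm; it shares the pan in a compartment of its own; origin at the centre of its underside
- pan: shallow compartmented case pan, fixed: 276 mm (its x) by 206 mm (its y), walls and dividers 4 mm thick and 18 mm high, floor 4 mm thick, three compartments along x by two along y, each 87 by 97 mm inside, centres at x = -91, 0, +91 mm and y = -50.5, +50.5 mm; origin under its centre; on either side of the mat
- mat: dark rubber work mat, fixed, 170 mm (its x, the short edges) by 230 mm (its y), 3 mm thick; origin at the centre of its underside
- bowl: olive rubber mixing bowl, open, standing on the mat: 75 mm high, rim 125 mm across outside, foot 72 mm across, wall 8 mm thick and nearly upright at the rim, about 130 g; origin at the centre of its underside
- tray: square steel draining tray, fixed, 180 mm by 180 mm, floor 4 mm thick, rim 12 mm high and 4 mm thick; empty at the start; origin under its centre; on the other side of the mat from the pan
- lamp_foot: round foot of the inspection lamp, fixed to the bench beyond the mat, 110 mm across, with an upright column; origin under its centre, on the swivel axis; its axes are the world's
- lamp_swivel (a joint): swivel of the lamp about the upright column, rad, -1.4 to 1.4; 0 when the lamp faces along world -x, growing as the head turns counter-clockwise seen from above (so a growing value turns its beam towards -y); stays where it is left, turning it takes about 3 N at the handle
- lamp_tilt (a joint): tilt of the lamp head about a level axis through lamp_center, rad, 0 to 1.3; 0 when the beam is level, growing as the beam dips (the handle, on top, then leans forward in the beam's direction); stays where it is left, tilting it takes about 3 N at the handle
- lamp_center (a point): centre of the lamp head, where swivel and tilt axes cross, 220 mm above the bench straight over the foot's origin; axes turn with the head: the beam leaves along its -x (straight out of the middle of the luminous face), y along the tilt axis, z out of the head's top; the head is 40 mm deep (x), 170 mm wide (y), 56 mm high (z), in a yoke 206 mm wide
- lamp_handle (a point): grip point on the lamp's handle, an upright post 22 mm thick standing on the head's top, at (0, 60, 80) mm in the axes of lamp_center; the thick part reaches from 44 to 98 mm above the tilt axis, the head's top is at 28 mm
- articulator: steel articulator 115 by 100 mm, 135 mm high, standing at the left end of the bench, not needed; origin at the centre of its underside
- shade_guide: porcelain shade guide frame 60 by 200 mm, 80 mm high, with a row of tooth tabs, at the right end of the bench, not needed; origin at the centre of its underside
Things that resemble listed ones, but are neither listed nor needed, are in the scene too. What is shaped like the quad4 but green is not meant. Leave any green look-alike of the quad1 alone.

How it is judged:
By the outcome, as a careful person would: the job done as asked, in the order asked, and still so for the second after the job is handed in, with the robot touching nothing.
Of quad1, quad2, quad3, quad4, quad5 only 3 to 5 are there at a start; the rules pass over those that are not, and their reading is None.
At some moment in a run one of quad1, quad2, quad3, quad4, quad5, bowl may be knocked a few centimetres aside while the robot is not near it.
Once in a run the grip may slacken for a moment while it holds something.
It also fails if it takes over 210 s, if anything falls off the work surface, if the arm or the gripper's body presses on something with over 40 N, if the wrist force passes 120 N, or if a joint passes its speed limit or range.

ROBOT

A 6-joint arm with a two-finger parallel gripper is mounted at the origin on the work surface. World frame = base frame: x ahead of the robot, y to its left, z up, the work surface at z = 0. Lengths are in m, angles in rad, forces in N, time in s.
With the tool pointing down it reaches from about 0.25 to 0.775 m from the base axis. Payload 4 kg.
Tool frame: the origin (TCP) lies between the finger pads; the fingertips stand bot.finger_overhang ahead of it and the grasp point (between the pads) lies 3 mm ahead of it (bot.finger_overhang is the distance from the TCP to the fingertips, in m); z points along the fingers, y is the line along which they close (so a half turn about z gives the same grasp; the last joint's range is limited). The gripper opens to 94 mm and grips with 3 to 60 N. Pads are 16 mm wide; open, the fingers measure 119 mm over their backs; the gripper's body (75 mm by 177 mm) begins 78 mm behind the grasp point.
Start: joints at [1.059, 0.087, 1.371, -0, 1.684, -0.103], TCP at [0.219, 0.505, 0.228] pointing down, gripper open.
Joint ranges: [-3.1, 3.1], [-0.76, 2.03], [0.27, 2.55], [-1.08, 4.22], [0.17, 2.65], [-2.57, 2.57]. Speed limits (rad/s): [2.79, 2.79, 3.14, 3.14, 3.14, 3.14].

INTERFACE

Orientations are given as a 3x3 rotation matrix whose columns are the frame's x, y, z axes.
In Python, from cell import bot, read_camera, calibration, sign_off gives the robot as it stands. Calls block until the motion is done:
- bot.move_to(position, orientation): joint-space move of the TCP to a pose.
- bot.move_linear(position, ori=None, vel=0.15): straight line of the TCP; ori=None keeps the orientation; vel is the mean speed in m/s.
- bot.move_joints(angles): joint-space move.
- bot.command_gripper(opening): finger opening in m; the grip force is fixed at half the most; returns when the fingers have stopped.
- bot.hold(seconds).
- bot.solve_ik(position, orientation): joint angles nearest the present ones, or None.
- read_camera(name): name is "scene" or "top"; returns the picture (480x640x3 uint8, red, green, blue); there is no depth.
- calibration(name): a dict with "camera_matrix" (3x3 intrinsics, pixels), "eye" and "orientation" of the camera in the world. Camera axes: x right, y up, looking along -z (the intrinsics and any distortion apply to the point x, -y, -z); pixel columns grow to the right and rows downward; lengths in m; the calibration is good to about 2 mm. A picture is of the moment at which its call begins. calibration takes no time and is no camera call.
A pose or a line that the arm cannot do raises bot.PlanningError and nothing moves.
- sign_off(): hands the job in; it is judged then, once.
Readings, each from a call of its own:
- bot.get_time_s(): time.
- bot.get_joints(): joint angles.
- bot.get_joint_vel(): joint speeds.
- bot.get_effort(): joint torques, N m.
- bot.get_ee_pos(): TCP position.
- bot.get_ee_rot(): TCP orientation.
- bot.get_contact_force(): force on the tool from outside, world axes, zero at the start.
- bot.get_ft_torque(): the same for the moment, N m.
- bot.get_gripper_width(): finger opening in m.
- bot.get_finger_force(): force on a finger pad.
Only numpy, scipy, OpenCV 4.12 (cv2) and the standard library are available. Lean on these libraries where they do the work, as an engineer would, in place of code of your own. Each camera call takes 0.05 s, during which the arm holds its last target. There are 200 camera calls.

## Working session

There is one attempt and no reset: what is moved stays moved. The work goes in short steps, each a Python script; the robot and the scene stay as the last script left them, time stands still between calls to the robot, and variables do not carry over. Pictures are saved under pics/ and viewed, at most 14 in all, crops included, and the job is handed in when it is done.

```bash
ls; mkdir -p pics; python3 - <<'E'
from cell import bot, read_camera, calibration
import cv2
for n in("top","scene"):
    cv2.imwrite(f"pics/{n}0.png",read_camera(n)[:,:,::-1]); print(n,calibration(n))
print(bot.finger_overhang,bot.get_time_s(), bot.get_ee_rot())
E
```

```text
pics
top {'camera_matrix': array([[598.71347894,   0.        , 319.7274219 ],
       [  0.        , 598.71347894, 233.77657415],
       [  0.        ,   0.        ,   1.        ]]), 'eye': array([ 0.44830459, -0.0113032 ,  1.6454085 ]), 'orientation': array([[ 0.00904618,  0.99790063, -0.06412874],
       [-0.99994771,  0.00933329,  0.00417889],
       [ 0.00476864,  0.06408759,  0.99793288]])}
scene {'camera_matrix': array([[469.06841887,   0.        , 333.12597276],
       [  0.        , 469.06841887, 229.68254473],
       [  0.        ,   0.        ,   1.        ]]), 'eye': array([1.19172147, 0.63353005, 0.88465834]), 'orientation': array([[-0.69003252, -0.44926171,  0.56746721],
       [ 0.72358445, -0.41005223,  0.55523213],
       [-0.01675334,  0.79373867,  0.60802816]])}
0.022 0.1 [[-9.17597948e-01  3.97508607e-01 -9.56246434e-04]
 [ 3.97509704e-01  9.17596409e-01 -1.69261275e-03]
 [ 2.04620159e-04 -1.93325522e-03 -9.99998110e-01]]
```

View pics/top0.png

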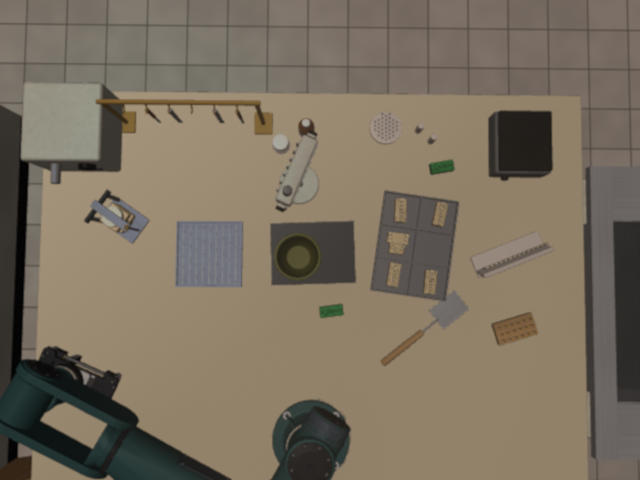

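View pics/scene0.png

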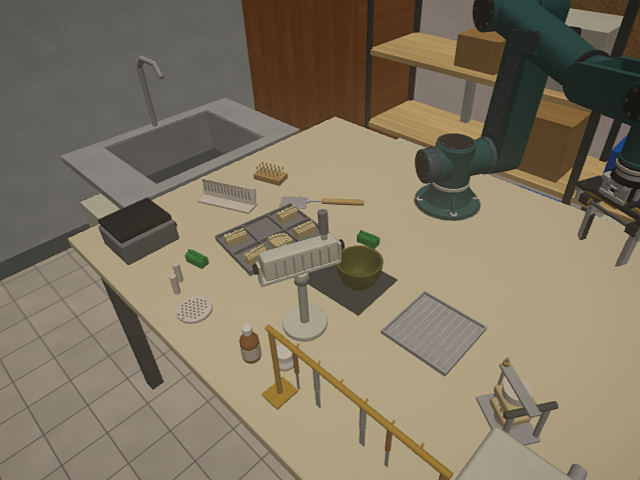

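The top view shows four stone blocks in the pan at about (400,210), (440,214), (393,275) and (431,281), with a squarer piece, the arch, at (398,243) and an empty compartment at (434,247). Lookalikes to leave alone are the green blocks at (331,311) and (441,167) and the wooden rack at (515,328). The bowl is at (298,257) on the mat, the tray at (210,254), and the lamp foot near (300,185) with its handle around (287,190). I'll check the choice in a crop and measure at the same time.

```bash
cat > h.py <<'E'
from cell import bot, read_camera, calibration, sign_off
import cv2, numpy as np
np.set_printoptions(precision=4,suppress=True)
def cast(name,uv,z):
    c=calibration(name);K=c["camera_matrix"];uv=np.atleast_2d(uv).astype(float)
    d=np.c_[(uv[:,0]-K[0,2])/K[0,0],-(uv[:,1]-K[1,2])/K[1,1],-np.ones(len(uv))]@np.array(c["orientation"]).T
    return c["eye"]+d*((z-c["eye"][2])/d[:,2])[:,None]
def proj(name,P):
    c=calibration(name);K=c["camera_matrix"];p=(np.atleast_2d(P)-c["eye"])@np.array(c["orientation"])
    return np.c_[K[0,2]+K[0,0]*p[:,0]/-p[:,2],K[1,2]-K[1,1]*p[:,1]/-p[:,2]]
def blobs(m,amin,amax=1e9):
    cs,_=cv2.findContours(m.astype(np.uint8),cv2.RETR_EXTERNAL,cv2.CHAIN_APPROX_NONE)
    return [c for c in cs if amin<cv2.contourArea(c)<amax]
def rect(c,z,name="top"):
    """centre, sizes (long, short), yaw of long side, on plane z"""
    w=cast(name,c[:,0,:],z)[:,:2]
    (cx,cy),(a,b),t=cv2.minAreaRect((w*1000).astype(np.float32))
    if a<b:a,b,t=b,a,t+90
    t=(t+90)%180-90
    return np.array([cx/1000,cy/1000,a/1000,b/1000,np.deg2rad(t)])
def snap(n,name="top"):
    im=read_camera(name);cv2.imwrite(f"pics/{n}.png",im[:,:,::-1]);return im
def quads(im):
    h=cv2.cvtColor(im,cv2.COLOR_RGB2HSV).astype(int)
    m=(h[...,1]>40)&(h[...,2]>95)&(h[...,0]>8)&(h[...,0]<35)
    m[:,:262]=0;m[:185]=0;m[305:]=0;m[:,460:]=0
    return [rect(c,.032) for c in blobs(m,90,600)],m
def dn(yaw):  # tool down, tool y axis at given yaw
    y=np.array([np.cos(yaw),np.sin(yaw),0]);z=np.array([0,0,-1.]);return np.c_[np.cross(y,z),y,z]
E
python3 - <<'E'
from h import *
im=cv2.imread("pics/top0.png")[:,:,::-1].copy()
h=cv2.cvtColor(im,cv2.COLOR_RGB2HSV).astype(int)
for p in [(320,240),(298,235),(298,257),(285,270),(420,230),(434,247),(400,205),(398,243),(210,254),(250,300),(377,250),(340,270)]: print(p,h[p[1],p[0]])
q,m=quads(im)
for x in q: print("q",x)
def region(m,x0,x1,y0,y1):
    k=np.zeros_like(m);k[y0:y1,x0:x1]=m[y0:y1,x0:x1];return max(blobs(k,50),key=cv2.contourArea)
s=h[...,1];v=h[...,2]
table=(h[...,0]>10)&(h[...,0]<22)&(v>150)
print("mat",rect(region(~table,255,365,212,295),.003))
print("tray",rect(region(~table,165,252,205,300),.012))
print("pan",rect(region(~table,363,465,183,305),.018))
b=region((h[...,0]>22)&(h[...,0]<35)&(s>80)&(v<130),260,350,215,295)
w=cast("top",b[:,0],.078);(c,r)=cv2.minEnclosingCircle((w[:,:2]*1000).astype(np.float32));print("bowl",c,r)
sc=cv2.imread("pics/scene0.png")
A=cv2.resize(im[180:310,260:465,::-1],(800,507),interpolation=cv2.INTER_CUBIC);cv2.imwrite("pics/c1.png",A)
B=cv2.resize(sc[195:345,210:410],(800,600),interpolation=cv2.INTER_CUBIC);cv2.imwrite("pics/c2.png",B)
C=cv2.resize(im[110:220,240:350,::-1],(600,600),interpolation=cv2.INTER_CUBIC);cv2.imwrite("pics/c3.png",C)
E
```

```text
(320, 240) [11 30 67]
(298, 235) [ 26 106  65]
(298, 257) [ 25 100  84]
(285, 270) [ 23 100  41]
(420, 230) [11 26 77]
(434, 247) [ 9 21 87]
(400, 205) [ 17  84 128]
(398, 243) [ 18  91 135]
(210, 254) [114  20 127]
(250, 300) [ 18  68 149]
(377, 250) [10 28 81]
(340, 270) [15 25 62]
q [ 0.4267 -0.3166  0.0673  0.0322 -0.0943]
q [ 0.4444 -0.2185  0.066   0.0323 -0.1636]
q [ 0.5299 -0.2269  0.0607  0.0601  1.4555]
q [ 0.6105 -0.3439  0.0663  0.0321 -0.2143]
q [ 0.62   -0.2349  0.068   0.0325 -0.0002]
mat [ 0.5013  0.009   0.2994  0.225  -1.5619]
tray [0.4808 0.2726 0.2151 0.2098 0.0095]
pan [ 0.5299 -0.2746  0.3312  0.277   0.0044]
bowl (489.5314025878906, 40.232242584228516) 61.14280700683594
```

View pics/c1.png

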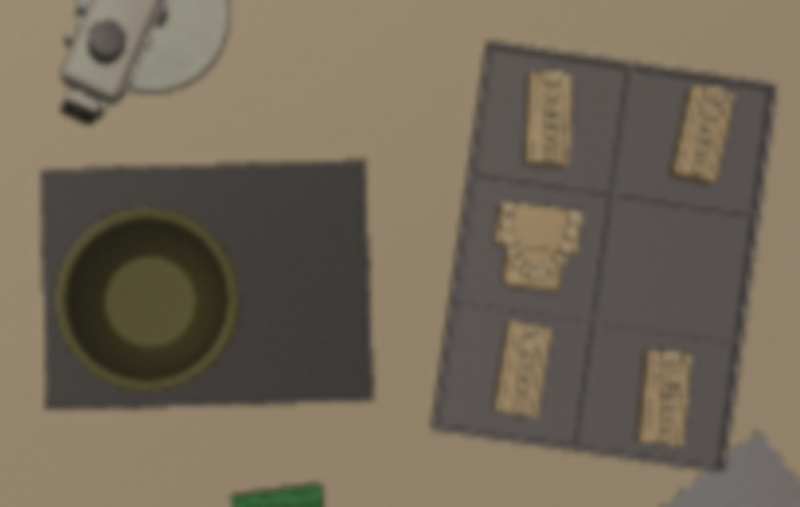

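View pics/c2.png

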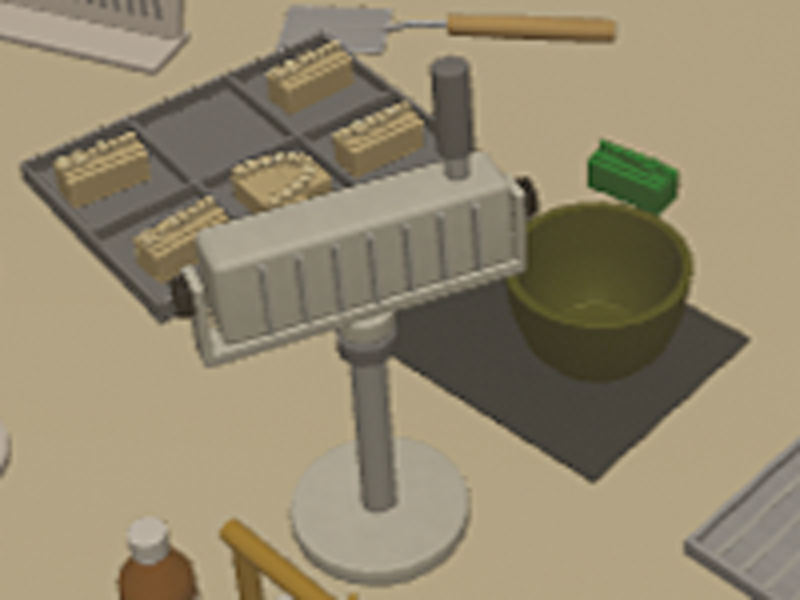

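View pics/c3.png

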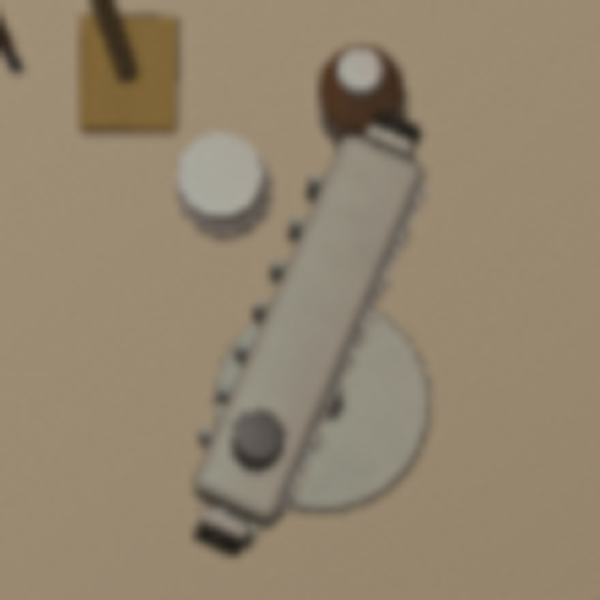

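```bash
python3 - <<'E'
from h import *
im=cv2.imread("pics/top0.png")[:,:,::-1].copy()
h=cv2.cvtColor(im,cv2.COLOR_RGB2HSV).astype(int);s=h[...,1]
def region(m,x0,x1,y0,y1):
    k=np.zeros_like(m);k[y0:y1,x0:x1]=m[y0:y1,x0:x1];return max(blobs(k,50),key=cv2.contourArea)
g=s<48
print("mat",rect(region(g|(h[...,2]<90),262,363,215,292),.003))
print("tray",rect(region(g,165,252,205,300),.010))
k=region(g,365,465,185,303);print("pan",rect(k,.018))
sc=600/110
f=lambda p:np.array(p)/sc+[240,110]
foot=cast("top",f((323,403)),0)[0];print("foot",foot)
e1=cast("top",f((395,130)),.22)[0];e2=cast("top",f((225,535)),.22)[0];print("head ends",e1,e2,(e1+e2)/2,np.linalg.norm(e1-e2),"swivel",np.arctan2(-(e2-e1)[0],(e2-e1)[1]))
print("handle top",cast("top",f((258,440)),.318)[0])
# scene foot and handle: 4x crop
g=lambda p:np.array(p)/4+[210,195]
print("scene foot edges",cast("scene",[g((380,506))],0.01))
# handle axis points, two-view
def tri(u1,u2):
    a=calibration("top")["eye"];b=calibration("scene")["eye"];da=cast("top",u1,0)[0]-a;db=cast("scene",u2,0)[0]-b
    t=np.linalg.lstsq(np.c_[da,-db],b-a,rcond=None)[0];return a+da*t[0],b+db*t[1]
print("htop",tri(f((258,440)),g((450,68))))
print("ends",tri(f((395,130)),g((182,296))),tri(f((225,535)),g((530,198))))
E
```

```text
mat [ 0.5015  0.0012  0.2274  0.1675 -1.5319]
tray [ 0.497   0.2849  0.1833  0.1828 -1.5619]
pan [ 0.5179 -0.3006  0.2795  0.2526 -0.1388]
foot [0.6919 0.0398 0.    ]
head ends [0.7812 0.0025 0.22  ] [0.6006 0.0753 0.22  ] [0.6909 0.0389 0.22  ] 0.19472237006353882 swivel 1.187832490000792
handle top [0.6293 0.0564 0.318 ]
scene foot edges [[0.6891 0.0388 0.01  ]]
htop (array([0.6297, 0.0565, 0.3152]), array([0.6312, 0.055 , 0.3153]))
ends (array([0.7808, 0.0025, 0.2218]), array([0.7818, 0.0017, 0.222 ])) (array([0.6006, 0.0753, 0.2201]), array([0.5967, 0.0797, 0.22  ]))
```

Measured positions, in metres:

| Thing | Position | Orientation |
|---|---|---|
| Mat | (.5015, .001) | yaw .035 |
| Tray | (.497, .285) | – |
| Bowl | (.4895, .040) | – |
| Lamp foot | (.690, .039) | swivel ≈1.19, tilt ≈.06 |

The crops confirm four stone quads plus the horseshoe arch, which stays. The bowl goes first, gripped by its +y rim wall.

```bash
cat >> h.py <<'E'
def best(pos,yaw):
    """orientation (either half turn) with the last joint most central"""
    o=[]
    for k in (0,np.pi):
        q=bot.solve_ik(np.array(pos),dn(yaw+k))
        if q is not None:o.append((abs(q[5]),dn(yaw+k)))
    return min(o,key=lambda t:t[0])[1]
def stat(m=""): print(m,"t",round(bot.get_time_s(),1),"tcp",bot.get_ee_pos(),"w",round(bot.get_gripper_width(),4),"f",bot.get_contact_force(),bot.get_finger_force())
E
python3 - <<'E'
from h import *
b=np.array([.4895,.0402]);p=b+[0,.0585]
R=best([*p,.2],np.pi/2)
bot.move_to([.42,.16,.24],R);bot.command_gripper(.05)
bot.move_linear([*p,.17],vel=.25);bot.move_linear([*p,.077],vel=.12);stat()
bot.command_gripper(0);stat("grip")
bot.move_linear([*p,.10],vel=.08);bot.hold(.3);stat("lift")
snap("b1","scene")
E
```

```text
t 4.0 tcp [0.4902 0.0989 0.0781] w 0.0501 f [-0.7163 -0.302  -0.453 ] 0.0
grip t 4.7 tcp [0.4898 0.098  0.0777] w 0.011 f [-0.1655 -1.764   3.6219] 28.788585206120842
lift t 5.4 tcp [0.4892 0.0988 0.0994] w 0.0091 f [-0.7277  0.8161 -1.528 ] 30.229797000065446
```

View pics/b1.png

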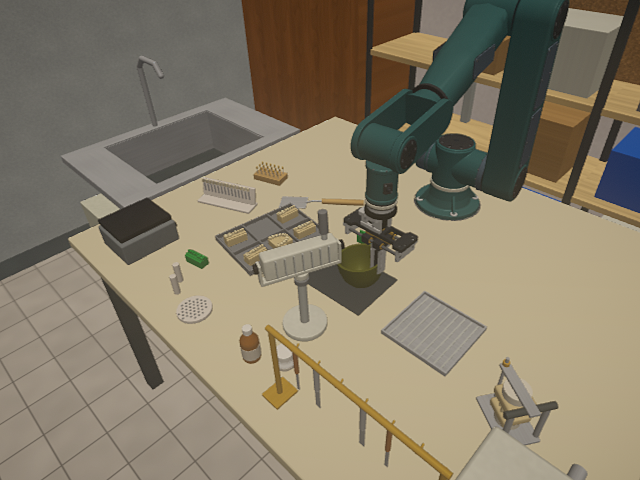

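The bowl hangs level in the gripper at about (358,265), clear of the mat. I'll move it to the tray.

```bash
python3 - <<'E'
from h import *
p=np.array([.489,.0988]);d=np.array([.497,.345])
bot.move_linear([*p,.125],vel=.12);stat("up")
bot.move_linear([*d,.125],vel=.15);stat("over")
bot.move_linear([*d,.090],vel=.1)
z=.090
while z>.070 and bot.get_contact_force()[2]<2.5:
    z-=.0025;bot.move_linear([*d,z],vel=.05)
stat("down");print(z)
bot.command_gripper(.04);bot.hold(.2)
bot.move_linear([*d,.2],vel=.2);bot.move_linear([.40,.40,.25],vel=.3)
stat();snap("b2");im=read_camera("scene")
cv2.imwrite("pics/b3.png",cv2.resize(im[180:400,200:520,::-1],(640,440)))
im=read_camera("top")
for x in quads(im)[0]:print(x)
h=cv2.cvtColor(im,cv2.COLOR_RGB2HSV).astype(int)
b=(h[...,0]>22)&(h[...,0]<35)&(h[...,1]>80)&(h[...,2]<130);b[:,:165]=0;b[:,350:]=0;b[:200]=0;b[300:]=0
for c in blobs(b,100):print("bowl",cv2.minEnclosingCircle((cast("top",c[:,0],.079)[:,:2]*1000).astype(np.float32)))
E
```

```text
up t 5.8 tcp [0.4896 0.0989 0.1257] w 0.0091 f [-0.5973  0.6367 -1.2892] 30.229033129289746
over t 7.6 tcp [0.4972 0.3443 0.1251] w 0.0094 f [-0.2188  0.1385 -1.5124] 30.230497336015105
down t 8.6 tcp [0.4979 0.3465 0.0873] w 0.0093 f [-0.2567  2.6411  6.4985] 30.63702252940857
0.08499999999999999
 t 10.8 tcp [0.3997 0.3997 0.2485] w 0.0397 f [-0.7332 -0.2084 -0.2013] 0.0
[ 0.4263 -0.3161  0.0676  0.0341 -0.0944]
[ 0.4446 -0.2178  0.0666  0.0343 -0.1473]
[ 0.5295 -0.2263  0.0619  0.0612  1.4379]
[ 0.6105 -0.3435  0.0663  0.0341 -0.2094]
[ 0.62   -0.2349  0.068   0.0325 -0.0002]
bowl ((498.4216613769531, 297.92303466796875), 59.71684646606445)
```

View pics/b3.png

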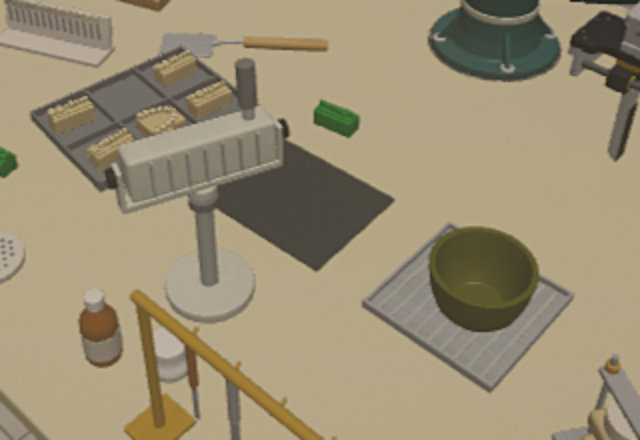

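The bowl stands upright in the tray at about (483,280) in this crop, and the quads haven't moved. I'll take one quad now as a trial, then do the rest the same way.

```bash
cat >> h.py <<'E'
MAT=np.array([.5015,.0012]);MY=.035
def rot(a):return np.array([[np.cos(a),-np.sin(a)],[np.sin(a),np.cos(a)]])
PC=cast("top",np.array([[487,42],[775,85],[722,468],[433,428]])/3.902+[260,180],.018)[:,:2].mean(0);PY=-.139
def pick_place(q,ym,xm=-.025,tip=.010):
    c=np.array(q[:2]);yaw=q[4]
    l=rot(PY).T@(c-PC);off=l[1]-np.sign(l[1])*.0505
    op=.044 if abs(off)<.012 else .040
    n=np.array([-np.sin(yaw),np.cos(yaw)]);sh=np.clip(-off*.3,-.003,.003);g=c+n*sh
    print("pan-frame",l,"off",off,"clear",.0485-abs(off+sh)-op/2-.0125)
    R=best([*g,.15],yaw+np.pi/2);s=R[:2,1]@n
    bot.command_gripper(op)
    bot.move_to([*g,.12],R);bot.move_linear([*g,tip+.022],vel=.12);stat("at")
    bot.command_gripper(0);w=bot.get_gripper_width();stat("grip")
    if not .025<w<.036: print("BAD WIDTH");return
    bot.move_linear([*g,.105],vel=.12);stat("lift")
    t=MAT+rot(MY)@[xm,ym];Rp=dn(MY+np.pi/2+(0 if s>0 else np.pi))
    bot.move_linear([.46,g[1],.105],vel=.25)
    bot.move_to([*t,.105],Rp)
    if bot.get_gripper_width()<.025: print("LOST");return
    z0=tip+.022-.004+.003
    bot.move_linear([*t,z0+.008],vel=.15);z=z0+.008
    while z>z0-.003 and bot.get_contact_force()[2]<2.5:
        z-=.002;bot.move_linear([*t,z],vel=.04)
    stat("down");bot.command_gripper(.042);bot.hold(.15)
    bot.move_linear([*t,.12],vel=.2);stat("done")
E
python3 - <<'E'
from h import *
print(PC)
bot.move_to([.40,.0,.25],best([.4,0,.25],np.pi/2))
qs=[q for q in quads(read_camera("top"))[0] if q[3]<.045 and q[1]<-.15]
q=min(qs,key=lambda q:abs(q[0]-.4446)+abs(q[1]+.2178));print(q)
pick_place(q,.084)
bot.move_to([.36,-.05,.25],best([.36,-.05,.25],np.pi/2))
im=snap("q1")
for x in quads(im)[0]:print(x)
cv2.imwrite("pics/q1c.png",cv2.resize(im[180:310,260:465,::-1],(800,507)))
E
```

```text
[ 0.5239 -0.2775]
[ 0.4445 -0.2178  0.0667  0.034  -0.155 ]
pan-frame [-0.0869  0.0481] off -0.002427723351243992 clear 0.012300593654129211
at t 15.1 tcp [ 0.4454 -0.2173  0.0329] w 0.0439 f [-0.3647 -1.2039  0.4994] 0.0
grip t 15.5 tcp [ 0.4453 -0.2178  0.0331] w 0.0298 f [-1.0671 -0.814   3.4501] 30.000979900360107
lift t 16.3 tcp [ 0.444  -0.2166  0.104 ] w 0.0295 f [-0.4773 -0.1277 -1.7286] 29.999184608459473
down t 19.3 tcp [0.4739 0.0843 0.032 ] w 0.0295 f [-1.9441 -0.3301  5.1202] 30.00121235847473
done t 20.4 tcp [0.4732 0.0842 0.1193] w 0.0422 f [-0.0173  0.4042 -0.8415] 0.0
[ 0.4263 -0.3161  0.0676  0.0336 -0.0944]
[ 0.5297 -0.2265  0.0615  0.0608  1.4379]
[ 0.6106 -0.3438  0.0662  0.0335 -0.2218]
[ 0.6203 -0.2358  0.0678  0.0338 -0.0476]
```

View pics/q1c.png

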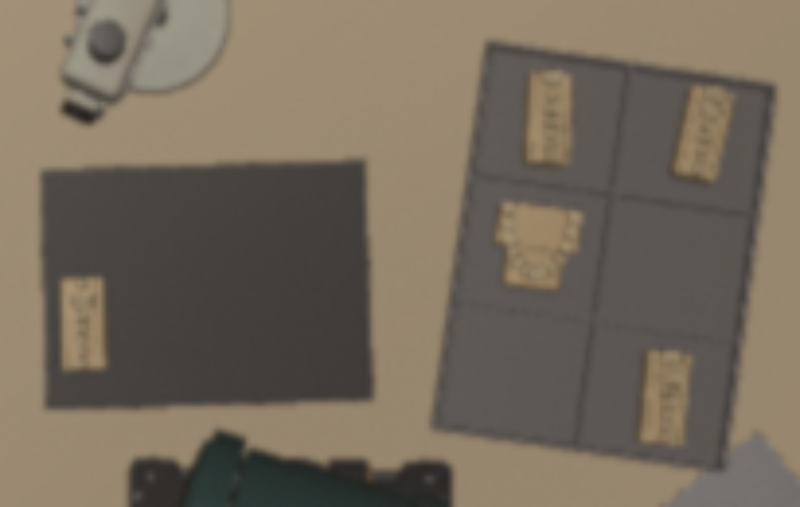

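The first quad stands teeth-up on the mat at (83,323) in the crop, parallel to the short edge. Now the other three, re-measuring before each pick.

```bash
sed -i 's/RETR_EXTERNAL/RETR_LIST/' h.py; python3 - <<'E'
from h import *
for ref,ym in (((.62,-.235),.028),((.4263,-.316),-.028),((.6106,-.3438),-.084)):
    for k in range(2):
        qs=[q for q in quads(read_camera("top"))[0] if .025<q[3]<.045 and .055<q[2]<.08 and q[1]<-.15]
        if not qs: break
        q=min(qs,key=lambda q:np.hypot(q[0]-ref[0],q[1]-ref[1]))
        if np.hypot(q[0]-ref[0],q[1]-ref[1])<.06: break
    print("==",q)
    pick_place(q,ym)
    bot.move_to([.36,-.05,.25],best([.36,-.05,.25],np.pi/2))
im=snap("q2")
for x in quads(im)[0]:print(x)
cv2.imwrite("pics/q2c.png",cv2.resize(im[180:310,160:465,::-1],(800,341)))
E
```

```text
== [ 0.6203 -0.2358  0.0678  0.0338 -0.05  ]
pan-frame [0.0897 0.0546] off 0.004077958531027 clear 0.011145429028281102
at t 23.9 tcp [ 0.6209 -0.2373  0.0332] w 0.0444 f [ 0.2773 -0.1676  0.5698] 0.0
grip t 24.2 tcp [ 0.6209 -0.2376  0.0333] w 0.0297 f [-0.0285  0.4065  3.3661] 30.00086635351181
lift t 25.0 tcp [ 0.6197 -0.2368  0.1039] w 0.0298 f [ 0.1086 -1.2023 -1.3984] 29.999235570430756
down t 28.4 tcp [0.4758 0.0283 0.0322] w 0.0299 f [-3.0161  0.5584  6.4885] 30.001455545425415
done t 29.6 tcp [0.4751 0.0283 0.1193] w 0.0416 f [ 0.5959  0.2766 -0.2235] 0.0
== [ 0.4266 -0.3161  0.0676  0.0336 -0.0944]
pan-frame [-0.091  -0.0518] off -0.001295273097645551 clear 0.013093308831648113
at t 32.7 tcp [ 0.4273 -0.3161  0.033 ] w 0.044 f [0.6457 0.6389 0.0548] 0.0
grip t 33.1 tcp [ 0.4272 -0.3166  0.0331] w 0.0298 f [-0.2662 -1.2606  2.5035] 30.000963807106018
lift t 33.9 tcp [ 0.4261 -0.3152  0.104 ] w 0.0297 f [-0.3476 -0.1997 -0.77  ] 29.998467564582825
down t 36.8 tcp [ 0.4778 -0.0276  0.0321] w 0.03 f [-2.5894  0.3386  5.2229] 30.00137686729431
done t 38.0 tcp [ 0.4771 -0.0276  0.1193] w 0.0422 f [-0.2067  0.4336 -0.0969] 0.0
== [ 0.6106 -0.3438  0.0662  0.0335 -0.2218]
pan-frame [ 0.095  -0.0537] off -0.003158091159285316 clear 0.011789336188500279
at t 41.5 tcp [ 0.6114 -0.3432  0.0332] w 0.0441 f [ 1.1863 -0.8196 -0.75  ] 0.0
grip t 41.8 tcp [ 0.6114 -0.3436  0.0335] w 0.0299 f [-0.3937 -0.9356  3.1486] 30.000902116298676
lift t 42.6 tcp [ 0.6103 -0.3424  0.1039] w 0.0294 f [ 0.2793  0.3834 -1.2511] 29.99919444322586
down t 46.0 tcp [ 0.4797 -0.0836  0.0324] w 0.03 f [-2.2389  1.8429  6.506 ] 30.00146359205246
done t 47.1 tcp [ 0.479  -0.0835  0.1193] w 0.0421 f [-0.3094 -0.0349 -0.6536] 0.0
[0.4735 0.0863 0.0631 0.0316 0.0602]
[ 0.476  -0.0262  0.0646  0.0296  0.0092]
[0.4754 0.0303 0.0646 0.0296 0.0104]
[ 0.4789 -0.0819  0.0653  0.0314  0.0627]
[ 0.5295 -0.2265  0.0615  0.0605  1.4379]
```

View pics/q2c.png

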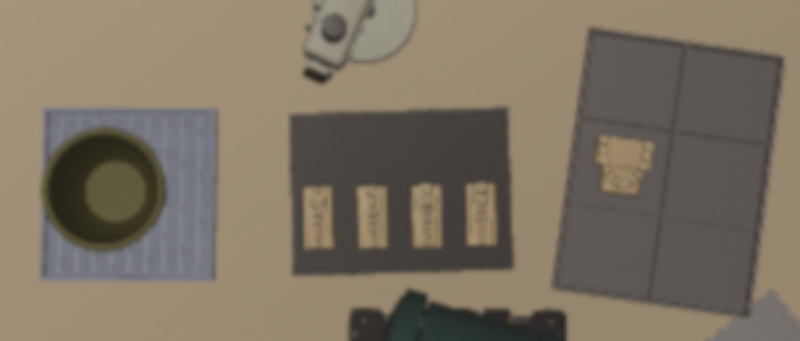

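All four quads stand on the mat, parallel to its short edges, with the arch alone in the pan and the bowl in the tray (foot disc at about (115,190) in the crop). Now the lamp: the target is swivel .198 and tilt .846. I'll check IK along the arc first.

```bash
cat >> h.py <<'E'
C=np.array([.690,.039,.22])
def hp(th,ph,zl=.080,s=1,yl=.060):
    y=np.array([-np.sin(th),np.cos(th),0]);b=-np.array([np.cos(th),np.sin(th),0])
    u=np.cos(ph)*np.array([0,0,1])+np.sin(ph)*b
    return C+yl*y+zl*u, np.c_[np.cross(s*y,-u),s*y,-u]
def path(th0,ph0,th1,ph1,d=.1):
    n=max(1,int(np.ceil(abs(th1-th0)/d)));m=max(1,int(np.ceil(abs(ph1-ph0)/d)))
    return [(t,ph0) for t in np.linspace(th0,th1,n+1)[1:]]+[(th1,p) for p in np.linspace(ph0,ph1,m+1)[1:]]
E
python3 - <<'E'
from h import *
for s in(1,-1):
    print(s)
    for zl,(t,p) in [(.2,(1.19,.06)),(.08,(1.19,.06))]+[(.08,w) for w in path(1.19,.06,.198,.846,.25)]+[(.18,(.198,.846))]:
        print(zl,round(t,2),round(p,2),bot.solve_ik(*hp(t,p,zl,s)))
E
```

```text
1
0.2 1.19 0.06 None
0.08 1.19 0.06 None
0.08 0.94 0.06 [-0.0034  0.2678  1.0212  0.0501  1.8172 -2.5031]
0.08 0.69 0.06 [ 0.0203  0.2848  1.      0.0385  1.8097 -2.2345]
0.08 0.45 0.06 [ 0.0403  0.3106  0.9675  0.0243  1.8083 -1.9701]
0.08 0.2 0.06 [ 0.0555  0.3434  0.9253  0.0088  1.8134 -1.711 ]
0.08 0.2 0.26 [ 0.0361  0.1554  1.1792  0.0409  1.5538 -1.7282]
0.08 0.2 0.45 [ 0.012  -0.0136  1.4133  0.0842  1.2966 -1.7612]
0.08 0.2 0.65 [-0.017  -0.1619  1.6327  0.1504  1.0375 -1.8198]
0.08 0.2 0.85 [-0.0502 -0.2831  1.8382  0.2663  0.774  -1.9299]
0.18 0.2 0.85 [-0.1112 -0.4851  1.8425  0.2777  0.9805 -1.9368]
-1
0.2 1.19 0.06 [-0.0398  0.3159  0.7197  0.065   2.085   0.3736]
0.08 1.19 0.06 [-0.0289  0.2605  1.0301  0.0583  1.8299  0.3674]
0.08 0.94 0.06 [-0.0034  0.2678  1.0212  0.0501  1.8172  0.6385]
0.08 0.69 0.06 [0.0203 0.2848 1.     0.0385 1.8097 0.9071]
0.08 0.45 0.06 [0.0403 0.3106 0.9675 0.0243 1.8083 1.1715]
0.08 0.2 0.06 [0.0555 0.3434 0.9253 0.0088 1.8134 1.4306]
0.08 0.2 0.26 [0.0361 0.1554 1.1792 0.0409 1.5538 1.4134]
0.08 0.2 0.45 [ 0.012  -0.0136  1.4133  0.0842  1.2966  1.3804]
0.08 0.2 0.65 [-0.017  -0.1619  1.6327  0.1504  1.0375  1.3218]
0.08 0.2 0.85 [-0.0502 -0.2831  1.8382  0.2663  0.774   1.2117]
0.18 0.2 0.85 [-0.1112 -0.4851  1.8425  0.2777  0.9805  1.2048]
```

```bash
python3 - <<'E'
from h import *
s=-1
P,R=hp(1.19,.06,.21,s)
bot.command_gripper(.05)
bot.move_linear([.42,0,.42],vel=.25);bot.move_to(P,R)
P,R=hp(1.19,.06,.08,s);bot.move_linear(P,R,vel=.15);stat("at")
bot.command_gripper(0);stat("grip")
for k,(t,p) in enumerate(path(1.19,.06,.198,.846,.08)):
    bot.move_linear(*hp(t,p,.08,s),vel=.06)
    f=np.linalg.norm(bot.get_contact_force());w=bot.get_gripper_width()
    if f>15 or k%4==0: print(k,round(t,2),round(p,2),"F",round(f,1),"w",round(w,4))
    if f>60 or w<.015: print("STOP");break
stat("end");snap("l0","scene")
E
```

```text
at t 51.2 tcp [0.6328 0.0567 0.3017] w 0.0499 f [ 0.5321 -0.9425  0.0537] 0.0
grip t 51.8 tcp [0.6328 0.0568 0.3001] w 0.0218 f [ 1.2665 -0.2768  1.3232] 30.000121593475342
0 1.11 0.06 F 1.6 w 0.0215
4 0.81 0.06 F 3.9 w 0.0216
8 0.5 0.06 F 4.5 w 0.022
12 0.2 0.06 F 6.1 w 0.0216
16 0.2 0.37 F 3.4 w 0.0216
20 0.2 0.69 F 13.3 w 0.0215
end t 57.6 tcp [0.6192 0.0859 0.2712] w 0.0212 f [  8.205   -1.5175 -11.2745] 30.00034064054489
```

View pics/l0.png

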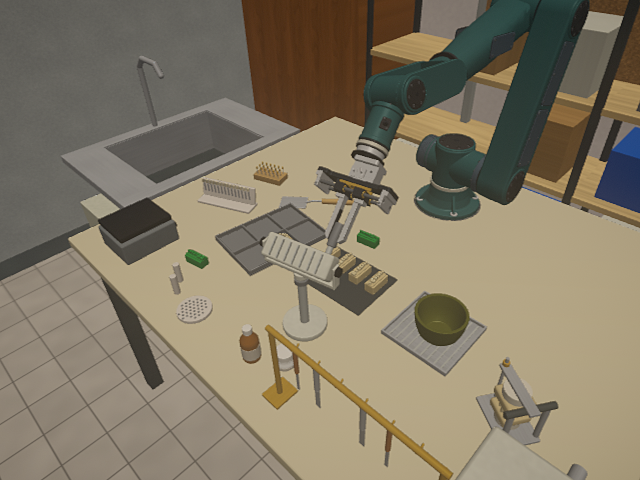

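The head is turned and tilted toward the mat, with the back at about (300,255) and the handle in the gripper near (335,240). I'll release, retreat and measure the resulting angles.

```bash
python3 - <<'E'
from h import *
R=np.array(bot.get_ee_rot());P=np.array(bot.get_ee_pos())
bot.command_gripper(.045);bot.hold(.1)
bot.move_linear(P-R[:,2]*.11,vel=.1)
bot.move_to([.3,.30,.35],best([.3,.3,.35],np.pi/2));bot.hold(.2);stat()
im=snap("l1");s=snap("l2","scene")
a=cv2.resize(im[150:260,255:365,::-1],(400,400),interpolation=cv2.INTER_CUBIC)
b=cv2.resize(s[210:310,240:340+0,::-1],(400,400),interpolation=cv2.INTER_CUBIC)
cv2.imwrite("pics/l3.png",np.hstack([a,b]))
E
```

```text
t 61.6 tcp [0.3002 0.2997 0.3499] w 0.045 f [-0.1213 -0.9656  0.2063] 0.0
```

View pics/l3.png

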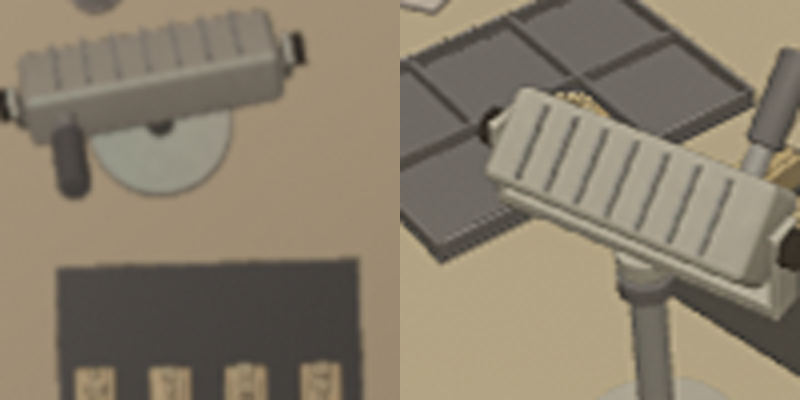

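View pics/l1.png

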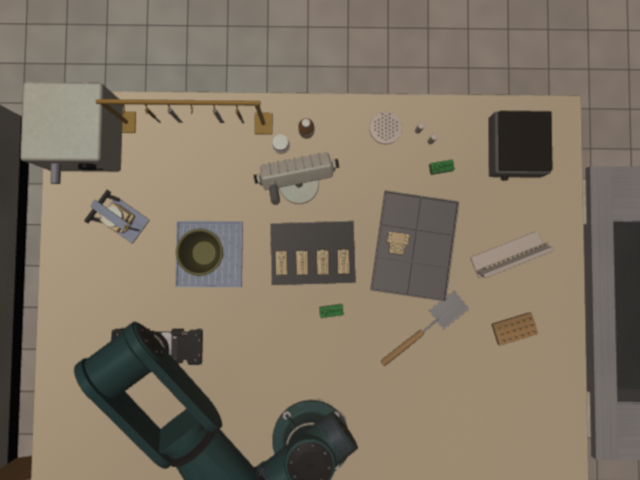

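The top view shows the beam side leaning toward the mat, the handle forward at (275,192), and everything else undisturbed. I'll take one finer crop of both views to measure the tilt.

```bash
python3 - <<'E'
from h import *
im=cv2.imread("pics/l1.png");s=cv2.imread("pics/l2.png")
a=cv2.resize(im[145:210,250:350],(800,520),interpolation=cv2.INTER_CUBIC)[:,:400*2]
b=cv2.resize(s[215:290,255:355],(800,600),interpolation=cv2.INTER_CUBIC)
a=cv2.resize(im[148:208,250:345],(570,360),interpolation=cv2.INTER_CUBIC) # x6
cv2.imwrite("pics/l4.png",cv2.resize(im[146:206,250:345],(760,480),interpolation=cv2.INTER_CUBIC)) #x8
cv2.imwrite("pics/l5.png",b) #x8
for ph in(.75,.846,.95):
    pts=[hp(.198,ph,.098)[0],hp(.198,ph,.044)[0]]
    print(ph,[((proj("top",p)[0]-[250,146])*8).round() for p in pts],[((proj("scene",p)[0]-[255,215])*8).round() for p in pts])
for y in(.103,-.103):
    p=hp(.198,0,0,1,y)[0];print("knob",(proj("top",p)[0]-[250,146])*8,(proj("scene",p)[0]-[255,215])*8)
E
```

```text
0.75 [array([203., 427.]), array([189., 321.])] [array([672.,  63.]), array([600., 253.])]
0.846 [array([208., 452.]), array([191., 332.])] [array([685.,  70.]), array([606., 256.])]
0.95 [array([214., 477.]), array([194., 343.])] [array([697.,  82.]), array([612., 261.])]
knob [ 37.2431 265.1757] [679.6975 466.6927]
knob [711.7257 137.9433] [ 60.7868 209.4279]
```

View pics/l4.png

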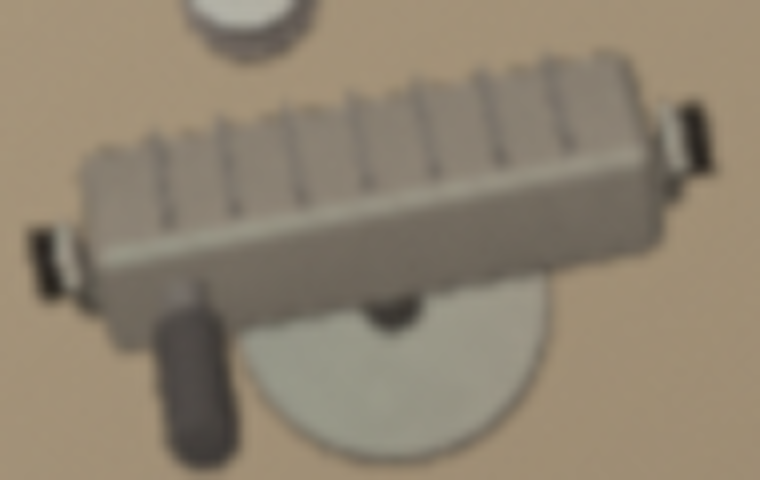

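View pics/l5.png

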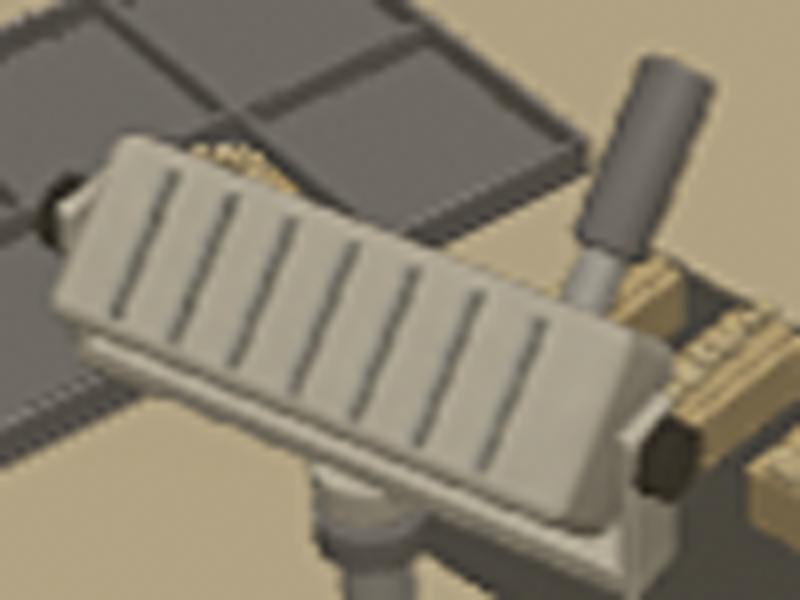

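Both knobs match the predicted swivel: slope −.195 against −.189 predicted. I'll check the tilt from the head's edges, using row values at column 400 of the top crop (≈94, 201, 296) and the rib direction in the scene crop.

```bash
python3 - <<'E'
from h import *
def L(th,ph,p):
    y=np.array([-np.sin(th),np.cos(th),0]);b=-np.array([np.cos(th),np.sin(th),0]);z=np.array([0,0,1])
    return C-p[0]*(np.cos(ph)*b-np.sin(ph)*z)+p[1]*y+p[2]*(np.cos(ph)*z+np.sin(ph)*b)
for ph in(.7,.75,.8,.85,.9):
    o=[]
    for x,z in((.02,-.028),(.02,.028),(-.02,.028)):
        q=[(proj("top",L(.2,ph,(x,yy,z)))[0]-[250,146])*8 for yy in(.08,-.08)]
        o.append(np.interp(400,[q[0][0],q[1][0]],[q[0][1],q[1][1]]))
    S=lambda p:(proj("scene",L(.2,ph,p))[0]-[255,215])*8
    r=S((.022,-.06,.02))-S((.022,-.06,-.02))
    print(ph,np.round(o),"widths",np.diff(o).round(),"rib dx/dy",round(r[0]/r[1],3),"corners",S((.02,-.085,.028)).round(),S((.02,.085,.028)).round(),S((.02,-.085,-.028)).round(),S((.02,.085,-.028)).round())
print("meas 94 201 296 rib",60/-146)
E
```

```text
0.7 [ 90. 186. 305.] widths [ 95. 119.] rib dx/dy -0.346 corners [104. 129.] [625. 337.] [ 38. 320.] [553. 542.]
0.75 [ 88. 192. 307.] widths [104. 115.] rib dx/dy -0.376 corners [108. 126.] [628. 334.] [ 37. 316.] [552. 538.]
0.8 [ 86. 198. 309.] widths [112. 111.] rib dx/dy -0.406 corners [112. 124.] [632. 331.] [ 35. 312.] [551. 534.]
0.85 [ 84. 204. 310.] widths [120. 107.] rib dx/dy -0.437 corners [116. 121.] [635. 328.] [ 34. 307.] [550. 529.]
0.9 [ 83. 210. 312.] widths [127. 102.] rib dx/dy -0.469 corners [120. 120.] [639. 326.] [ 33. 303.] [550. 525.]
meas 94 201 296 rib -0.410958904109589
```

All the tilt estimates fall at about .81–.85, which puts the aim within about 1 cm of the mat's middle. One last numeric check of everything, then I'll hand in.

```bash
python3 - <<'E'
from h import *
bot.hold(1.0)
im=read_camera("top")
qs=quads(im)[0]
for x in qs:print(x)
h=cv2.cvtColor(im,cv2.COLOR_RGB2HSV).astype(int)
b=(h[...,0]>22)&(h[...,0]<35)&(h[...,1]>80)&(h[...,2]<130);b[:,:165]=0;b[:,350:]=0;b[:200]=0;b[300:]=0
bc=[cv2.minEnclosingCircle((cast("top",c[:,0],.079)[:,:2]*1000).astype(np.float32)) for c in blobs(b,500)]
print(bc)
on=[q for q in qs if q[1]>-.12 and np.all(np.abs(rot(MY).T@(q[:2]-MAT))<[.05,.095]) and abs(q[4]-MY)<.09]
ok=len(on)==4 and any(np.hypot(c[0]-497,c[1]-285)<30 for c,r in bc)
print(ok,bot.get_time_s())
if ok: print(sign_off())
E
```

```text
[0.4736 0.0855 0.062  0.0323 0.0138]
[ 0.476  -0.0262  0.0646  0.0296  0.0092]
[0.4754 0.0303 0.0646 0.0296 0.0104]
[ 0.4789 -0.0818  0.0654  0.0315  0.066 ]
[ 0.5295 -0.2265  0.0615  0.0612  1.4379]
[((498.4073486328125, 297.9846496582031), 59.77411651611328)]
True 62.7583
the job is handed in; nothing more can be done
None
```

I handed the job in at 62.8 s: the bowl is upright in the tray, all four quadrant models are teeth-up on the mat parallel to its short edges, the arch is still in the pan, the articulator and shade guide were not touched, and the lamp is aimed within about 1 cm of the mat's middle by my camera estimate.

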